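# Find the full can of grinding balls and tip it into the tub

### The arm

A 6-joint arm with a two-finger parallel gripper is mounted at the origin on a cart in front of the work surface, level with it; the furniture and walls round the work are solid. World frame = base frame: x ahead of the robot, y to its left, z up, the work surface at z = 0. Lengths are in m, angles in rad, forces in N, time in s.
With the tool pointing down it reaches from about 0.3 to 0.825 m from the base axis. Payload 5.4 kg.
Tool frame: the origin (TCP) lies between the finger pads; the fingertips stand 11 mm ahead of it and the grasp point (between the pads) lies 8 mm behind it; z points along the fingers, y is the direction in which the jaws open and shut (so a half turn about z gives the same grasp; the last joint's range is limited). The gripper opens to 92 mm and grips with 3 to 60 N. Pads are 20 mm wide; open, the fingers measure 128 mm over their backs; the gripper's body (75 mm by 189 mm) begins 69 mm behind the grasp point.
Start: joints at [-1.532, 0.158, 1.597, -0, 1.386, -0.21], TCP at [0.142, -0.557, 0.226] pointing down, gripper open.
Joint ranges: [-2.91, 2.91], [-0.94, 2.29], [0.18, 2.7], [-1.29, 4.43], [0.17, 2.64], [-3, 3]. Speed limits (rad/s): [2.57, 2.57, 3.14, 3.14, 3.14, 3.14].

### API

Orientations are given as a unit quaternion [x, y, z, w].
In Python, from station import r gives the robot as it stands.
- The arm moves only by the shell command python3 -m handwheel 'ROWS' [FORCE]. ROWS is JSON, a list that holds one entry, the list of rows, each a list of 5 numbers: the shift along the tool's x, y, z in m, then the turn about the tool's z in degrees, then the closure, from 0 (fully open) to 1 (shut). A call has 1 to 12 rows; each row is the pose to reach, as a shift and turn from the pose commanded when the call began, along the tool's axes at that moment; what a row does not reach only later rows make up. A row lasts 1/10 s, in which the tool goes at most 50 mm and 8.59 degrees, less where a joint would pass 70% of its speed; a pose out of reach is approached as far as the arm can. A call with a gripper value outside its range is refused whole. The fingers move at their own pace and stop on an object; FORCE is the grip in N (left out, the last holds). Time passes only in rows, so rows that repeat a pose let the fingers close. It gives the time, the measured TCP pose, the force and the opening at its end, in the units of the state.
- r.observe(): the state, without advancing time (a new reading comes with each control period).
- r.read_camera(name): name is "scene" or "top"; returns a dict with "frame" (400x640x3 uint8, red, green, blue), "mtx" (3x3 intrinsics, pixels), "R" (3x3) and "t" (3): a world point X has camera coordinates R X + t. Camera axes: x right, y down, z forward; pixel columns grow to the right and rows downward; lengths in m; the calibration is good to about 2 mm. A picture is of the moment at which its call begins. There is no depth.
- r.close_job(): hands the job in, once; it reports no verdict.
Trained networks look in a picture, given as the dict that the camera call returned (one of the last four; its "shot" number tells which), for a name from the list of things; names that differ only in an ending like _2 or _b are one class to them, and where a whole thing is asked for, a point or a joint stands for the part that bears it (a point fixed in the world has none). Each returns a list of dicts, best first, with "confidence" (0 to 1); they miss things now and then, are a little off and sometimes report something else, mostly with a low value. They report only what shows in the picture. A call takes as long as a camera call. They do not tell look-alikes from the thing itself.
- r.recognise(picture, label): "point" ([x, y, z] in m, in the coordinates of the camera as it stood for that picture, good to about 4 mm: the middle of the surface that is visible of it).
The state is a dict: "time_s": time; "q": joint angles; "dq": joint speeds; "joint_efforts": joint torques, N m; "position": TCP position; "tool_rot": TCP orientation; "wrist_force": force on the tool from outside, world axes, zero at the start; "moment": the same for the moment, N m; "finger_gap": opening from 0.0 (shut) to 1.0 (fully open).
Only numpy, scipy, OpenCV 4.12 (cv2) and the standard library are available. Lean on these libraries where they do the work, as an engineer would, in place of code of your own. Each camera call takes 0.05 s, during which the arm holds its last target.

### The job

One of the two tipping cans beside the clear tub holds the charge of seven steel grinding balls for the mill, the other only a single leftover ball; from outside they look alike. Find the heavy one by rocking them a little by their red handles, then tip that one until all its balls have rolled into the tub, and bring it back upright. The leftover ball stays in its own can, and both cans finish upright on their stops.

Things in the scene. Friction and masses are not known exactly. Their poses are not given: they have to be found in the camera images.
- tub: clear plastic tub, open, 128 mm by 132 mm and 51 mm high, fixed to the bench between the two cans; origin at the centre of its underside, z up, y points to the left can. The mouths of both cans overhang it.
- tilt_left (a joint): tilt of the left can on its trunnions, rad: 0 upright on its stop, growing as it tips over the tub, at most 1.40. Nearly frictionless: up to 1.1 its weight draws it back to 0, but once emptied and beyond 1.2 it leans forward by itself and must be drawn back. Moved slowly, nothing rolls out up to 0.75; balls leave between about 0.9 and 1.2, and held at 1.25 to 1.35 all are out within 2 s.
- grip_left (a point): middle of the left can's flat red handle, 13 mm thick (grip across this), 46 mm wide along the trunnions, 68 mm long; 190 mm above the bench, 180 mm from the axis. Axes of the can: x pours (level, to the tub), y along the trunnions, z up; tilt turns z towards x. The handle runs outward along (-0.613, 0, 0.790): upright, it leans 38 degrees back from the tub.
- axis_left (a point): middle of the left can's trunnion axis, 90 mm above the bench, between the grey cheeks of its stand; y along the axis, x and z turn with the can as at its grip.
- can_left: the left can of the two (seen by the robot): opaque hooded tin, 104 mm wide, 130 deep, 145 high, closed top with a green-edged blank label, mouth over the tub; its stand is fixed. Origin on the trunnion axis. Holds seven steel balls (30 mm, 110 g) or one; either side may be the full one. At the grip, tilted 0.2 to 0.5, the full one pulls back with about 4.4 N square to the handle, the other 1.8 N.
- tilt_right (a joint): tilt of the right can on its trunnions, rad: 0 upright on its stop, growing as it tips over the tub, at most 1.40. Nearly frictionless: up to 1.1 its weight draws it back to 0, but once emptied and beyond 1.2 it leans forward by itself and must be drawn back. Moved slowly, nothing rolls out up to 0.75; balls leave between about 0.9 and 1.2, and held at 1.25 to 1.35 all are out within 2 s.
- grip_right (a point): middle of the right can's flat red handle, 13 mm thick (grip across this), 46 mm wide along the trunnions, 68 mm long; 190 mm above the bench, 180 mm from the axis. Axes of the can: x pours (level, to the tub), y along the trunnions, z up; tilt turns z towards x. The handle runs outward along (-0.613, 0, 0.790): upright, it leans 38 degrees back from the tub.
- axis_right (a point): middle of the right can's trunnion axis, 90 mm above the bench, between the grey cheeks of its stand; y along the axis, x and z turn with the can as at its grip.
- can_right: the right can of the two (seen by the robot): opaque hooded tin, 104 mm wide, 130 deep, 145 high, closed top with a green-edged blank label, mouth over the tub; its stand is fixed. Origin on the trunnion axis. Holds seven steel balls (30 mm, 110 g) or one; either side may be the full one. At the grip, tilted 0.2 to 0.5, the full one pulls back with about 4.4 N square to the handle, the other 1.8 N.
There are look-alikes about, which are no part of the job. Of the things that look like the tub, the larger one is meant.

How it is judged:
At the end, for the whole second after the job is handed in: All seven balls of the full can lie in the tub (the tub bears more than 7.0 N, the weight of six and a half balls), the other can still holds its single ball (one can bears more than 0.5 N), and both cans are upright, within 0.06 rad (3.4 degrees) of their stops (contact force between tub and anything else above 7.01 N and contact force between any of can_left, can_right and anything else above 0.5 N and value of joint each of tilt_left, tilt_right below 0.06 rad); the robot touches nothing.
It also fails if it takes over 72 s, if anything falls off the work surface, if the arm or the gripper's body presses on something with over 40 N, if the wrist force passes 120 N, or if a joint passes its speed limit or range.

## Working session

There is one attempt and no reset: what is moved stays moved. The work goes in short steps, Python scripts to look and compute and a shell command to move; the robot and the scene stay as the last step left them, time stands still between calls to the robot, and variables do not carry over. Pictures are saved under pics/ and viewed, and the job is handed in when it is done.

```bash
ls; mkdir -p pics; python3 - <<'E'
from station import r
import cv2
print(r.observe())
for n in("scene","top"):
    p=r.read_camera(n); cv2.imwrite(f"pics/{n}0.png",p["frame"][:,:,::-1]); print(n,p["mtx"],p["R"],p["t"])
    import numpy as np
    for l in ["tub","grip_left","grip_right","can_left","can_right","axis_left","axis_right"]:
        for d in r.recognise(p,l): print(l,round(d["confidence"],2),np.round(p["R"].T@(np.array(d["point"])-p["t"]),3), np.round((p["mtx"]@d["point"])[:2]/d["point"][2]))
print(r.observe()["time_s"])
E
```

```text
pics
{'time_s': 0.0, 'q': array([-1.53211930e+00,  1.59031791e-01,  1.59823667e+00, -2.34199330e-05,
        1.38618755e+00, -2.10098940e-01]), 'dq': array([-0.0011939 , -0.0008138 , -0.00035469,  0.0005396 , -0.00108082,
        0.0008606 ]), 'joint_efforts': array([ 9.75361472e-04, -3.85565400e+01, -3.22108591e+01,  7.01883109e-02,
        3.77974520e-02, -1.33377443e-04]), 'position': array([ 0.14152419, -0.55668388,  0.22462637]), 'tool_rot': array([ 9.92273086e-01,  1.24069557e-01,  6.82907228e-05, -9.29245238e-04]), 'wrist_force': array([ 0.80033072, -0.10803714, -0.43624282]), 'moment': array([-0.02529563,  0.05914016,  0.06944537]), 'finger_gap': 0.9973519275923506}
scene [[388.33632758   0.         314.28258904]
 [  0.         388.33632758 201.18264225]
 [  0.           0.           1.        ]] [[-0.90252397 -0.43027657  0.01767927]
 [-0.29402986  0.58570619 -0.755311  ]
 [ 0.31463777 -0.68688451 -0.65512803]] [0.4639116  0.28213287 0.9823248 ]
tub 0.62 [ 0.47  -0.063  0.031] [337. 229.]
tub 0.62 [ 0.626 -0.34   0.02 ] [327. 169.]
grip_left 0.94 [0.505 0.143 0.16 ] [293. 24
[... 261 characters left out ...]
0203    0.         313.47788989]
 [  0.         394.0580203  200.90301651]
 [  0.           0.           1.        ]] [[-0.01543007 -0.99971195 -0.01838307]
 [-0.99126208  0.01770326 -0.13071375]
 [ 0.13100153  0.01620552 -0.99124971]] [0.01036788 0.57507841 1.08370615]
tub 0.9 [ 0.488 -0.019  0.008] [321. 232.]
tub 0.63 [ 0.624 -0.322  0.003] [423. 184.]
grip_left 0.71 [0.521 0.125 0.164] [263. 216.]
grip_right 0.96 [ 0.451 -0.152  0.171] [375. 243.]
can_left 0.79 [0.519 0.122 0.17 ] [265. 217.]
can_right 0.56 [ 0.455 -0.151  0.17 ] [375. 241.]
can_right 0.16 [0.524 0.122 0.168] [265. 215.]
axis_left 0.94 [0.527 0.116 0.168] [267. 214.]
axis_right 0.72 [ 0.454 -0.151  0.166] [374. 242.]
0.8
```

View pics/scene0.png

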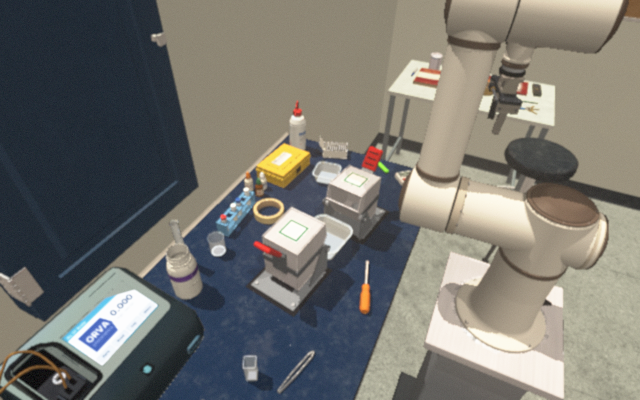

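View pics/top0.png

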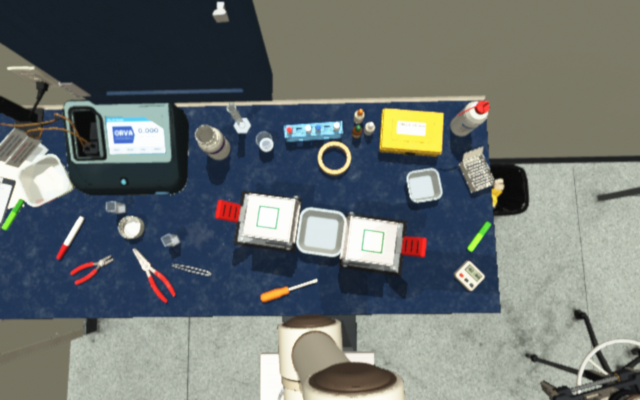

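```bash
cat > h.py <<'E'
import numpy as np, cv2
from station import r
def proj(p,X):
    c=p["R"]@np.asarray(X,float)+p["t"]; u=p["mtx"]@c; return u[:2]/u[2]
def ray(p,uv):
    d=np.linalg.solve(p["mtx"],[uv[0],uv[1],1.]); return -p["R"].T@p["t"], p["R"].T@d
def at_z(p,uv,z):
    o,d=ray(p,uv); return o+d*(z-o[2])/d[2]
def tri(ps,uvs):
    A=np.zeros((3,3));b=np.zeros(3)
    for p,uv in zip(ps,uvs):
        o,d=ray(p,uv); d/=np.linalg.norm(d); M=np.eye(3)-np.outer(d,d); A+=M;b+=M@o
    return np.linalg.solve(A,b)
def blobs(p,lo,hi,box,mn=15):
    h=cv2.cvtColor(p["frame"],cv2.COLOR_RGB2HSV); m=cv2.inRange(h,lo,hi)
    if lo[0]==0: m|=cv2.inRange(h,(172,lo[1],lo[2]),(180,255,255))
    k=np.zeros_like(m);x0,y0,x1,y1=box;k[y0:y1,x0:x1]=m[y0:y1,x0:x1]
    n,l,s,c=cv2.connectedComponentsWithStats(k)
    return [(s[i].tolist(),c[i].round(1).tolist()) for i in range(1,n) if s[i,4]>=mn]
E
python3 - <<'E'
from h import *
s=r.read_camera("scene");t=r.read_camera("top")
print(blobs(s,(0,120,70),(8,255,255),(240,130,400,280)))
print(blobs(t,(0,120,70),(8,255,255),(200,180,440,280)))
print("green",blobs(s,(40,60,60),(85,255,255),(240,130,400,280)),blobs(t,(40,60,60),(85,255,255),(230,180,420,280)))
a=cv2.resize(s["frame"][150:310,240:400],(560,560),interpolation=2);cv2.imwrite("pics/sc.png",a[:,:,::-1])
b=cv2.resize(t["frame"][180:280,200:440],(792,330),interpolation=2);cv2.imwrite("pics/tc.png",b[:,:,::-1])
E
```

```text
[([362, 146, 21, 25, 327], [371.8, 157.9]), ([253, 241, 29, 16, 183], [266.5, 248.8])]
[([215, 200, 26, 23, 455], [227.3, 210.7]), ([401, 236, 26, 22, 476], [413.7, 246.1])]
green [([378, 162, 12, 12, 72], [383.1, 167.4]), ([256, 178, 5, 6, 21], [257.7, 180.8])] []
```

View pics/sc.png

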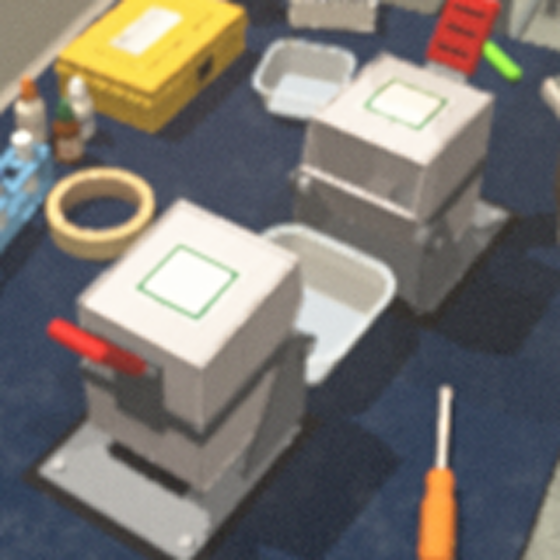

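View pics/tc.png

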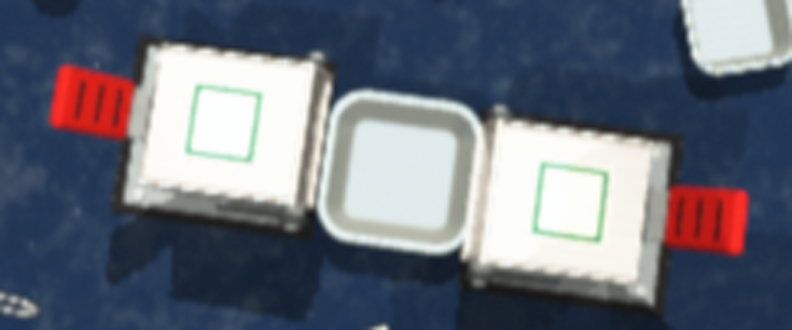

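Candidates: for the tub, the tray between the cans (top image 322,232; larger) and the small tray (425,185). I take the first, since both mouths overhang it. The only two hooded cans are at (267,218) and (373,243). Their handles are at (228,211) and (414,246); other red items (pens, pliers, bottle cap) are not handles. The crop confirms this.

```bash
python3 - <<'E'
from h import *
from scipy.optimize import least_squares
s=r.read_camera("scene");t=r.read_camera("top")
ts={'L':(227.3,210.7),'R':(413.7,246.1)}; ss={'L':(266.5,248.8),'R':(371.8,157.9)}
for k in 'LR':
    print(k,"top@.19",at_z(t,ts[k],.19).round(4),"tri",tri([t,s],[ts[k],ss[k]]).round(4))
# label corners in top crop (scale 3.3, off 200,180) & centre; can top z from tri
lt={'L':np.array([[194,84],[263,91],[252,160],[186,152]]),'R':np.array([[540,163],[607,170],[602,243],[534,235]])}
ls={'L':np.array([[183,244],[240,276],[196,317],[138,281]]),'R':np.array([[385,80],[447,97],[421,129],[365,107]])}
for k in 'LR':
    c=lt[k].mean(0)/3.3+[200,180]; d=ls[k].mean(0)/3.5+[240,150]
    X=tri([t,s],[c,d]); print(k,"label",X.round(4), "yaw/edges")
    P=np.array([at_z(t,q/3.3+[200,180],X[2]) for q in lt[k]])
    print(P.round(3).tolist())
    g=at_z(t,ts[k],.19); v=(X-g)[:2]; print("dir handle->label deg",np.degrees(np.arctan2(v[1],v[0])).round(1),np.linalg.norm(v).round(3))
    # mask-fit: handle slab IoU-ish fit on bbox+centroid
    def corners(x,y,a):
        ax=np.array([np.cos(a),np.sin(a),0]);ay=np.array([-np.sin(a),np.cos(a),0]);z=np.array([0,0,1.])
        hd=-.613*ax+.79*z; n=.79*ax+.613*z
        return [np.array([x,y,.19])+i*.034*hd+j*.023*ay+m*.0065*n for i in(-1,1) for j in(-1,1) for m in(-1,1)]
    H=cv2.inRange(cv2.cvtColor(t["frame"],cv2.COLOR_RGB2HSV),(0,120,70),(8,255,255))|cv2.inRange(cv2.cvtColor(t["frame"],cv2.COLOR_RGB2HSV),(172,120,70),(180,255,255))
    Hs=cv2.inRange(cv2.cvtColor(s["frame"],cv2.COLOR_RGB2HSV),(0,120,70),(8,255,255))|cv2.inRange(cv2.cvtColor(s["frame"],cv2.COLOR_RGB2HSV),(172,120,70),(180,255,255))
    best=[]
    a0=np.arctan2(v[1],v[0])
    for dx in np.arange(-.012,.0121,.002):
     for dy in np.arange(-.016,.0161,.002):
      for da in np.radians(np.arange(-15,16,3)):
        e=0
        for p,M,ctr in((t,H,ts[k]),(s,Hs,ss[k])):
            m=np.zeros(M.shape,np.uint8); cv2.fillConvexPoly(m,cv2.convexHull((np.array([proj(p,c) for c in corners(g[0]+dx,g[1]+dy,a0+da)])*16).round().astype(np.int32)),255,shift=4)
            x,y=map(int,ctr); w=np.s_[y-25:y+25,x-25:x+25]
            e+=1-((m[w]>0)&(M[w]>0)).sum()/((m[w]>0)|(M[w]>0)).sum()
        best.append((e,g[0]+dx,g[1]+dy,np.degrees(a0+da)))
    best.sort(); print("fit",np.round(best[:4],4).tolist())
B=np.array([[345,95],[470,105],[468,245],[333,235]])
print("tub", at_z(t,np.array([403,171])/3.3+[200,180],.051).round(3))
print(r.observe()["time_s"])
E
```

```text
L top@.19 [0.5346 0.2106 0.19  ] tri [0.536  0.212  0.1856]
R top@.19 [ 0.4409 -0.2414  0.19  ] tri [ 0.4414 -0.2423  0.1859]
L label [0.5191 0.1137 0.166 ] yaw/edges
[[0.549, 0.137, 0.166], [0.543, 0.084, 0.166], [0.49, 0.093, 0.166], [0.497, 0.143, 0.166]]
dir handle->label deg -99.0 0.098
fit [[0.4182, 0.5346, 0.2146, -93.0491], [0.4352, 0.5346, 0.2146, -96.0491], [0.4569, 0.5346, 0.2146, -90.0491], [0.4575, 0.5326, 0.2146, -93.0491]]
R label [ 0.4549 -0.147   0.165 ] yaw/edges
[[0.485, -0.125, 0.165], [0.478, -0.175, 0.165], [0.424, -0.169, 0.165], [0.431, -0.119, 0.165]]
dir handle->label deg 81.6 0.095
fit [[0.3379, 0.4409, -0.2374, 75.5792], [0.3379, 0.4409, -0.2394, 81.5792], [0.3398, 0.4409, -0.2374, 78.5792], [0.3398, 0.4409, -0.2394, 75.5792]]
tub [ 0.486 -0.022  0.051]
1.0
```

```bash
cat >> h.py <<'E'
from scipy.spatial.transform import Rotation as Ro
def st():
    o=r.observe(); T=Ro.from_quat(o["tool_rot"]).as_matrix()
    y=np.degrees(np.arctan2(T[1,1],T[0,1]))
    print("t",round(o["time_s"],2),"pos",o["position"].round(4),"yaw_y",y.round(1),"gap",round(o["finger_gap"],3),"F",o["wrist_force"].round(2),"q",o["q"].round(2)); return o,T
def goto(P,yaw):
    o,T=st(); y=np.degrees(np.arctan2(T[1,1],T[0,1]))
    print("shift",(T.T@(np.array(P)-o["position"])).round(4),"turn",round(y-yaw,1))
E
python3 -c "
from h import *
goto([.439,-.252,.262],-98)"
```

```text
t 1.0 pos [ 0.1416 -0.5573  0.2256] yaw_y -75.7 gap 1.001 F [-0.95 -0.05 -0.26] q [-1.53  0.16  1.6  -0.    1.39 -0.21]
shift [ 0.3635 -0.2226 -0.0364] turn 22.3
```

```bash
python3 -m handwheel '[[[0.04,-0.02,-0.04,3,0.35],[0.08,-0.045,-0.04,6,0.35],[0.12,-0.07,-0.04,9,0.35],[0.16,-0.095,-0.04,12,0.35],[0.2,-0.12,-0.04,15,0.35],[0.24,-0.145,-0.04,18,0.35],[0.28,-0.17,-0.04,20,0.35],[0.32,-0.195,-0.038,22.3,0.35],[0.35,-0.215,-0.037,22.3,0.35],[0.3635,-0.2225,-0.0365,22.3,0.35],[0.3635,-0.2225,-0.0365,22.3,0.35],[0.3635,-0.2225,-0.0365,22.3,0.35]]]' 40; python3 - <<'E'
from h import *
st()
for n in("scene","top"):
    p=r.read_camera(n); cv2.imwrite(f"pics/{n}1.png",p["frame"][:,:,::-1])
goto([.439,-.252,.198],-98)
E
```

```text
time_s: 2.2
position: [0.4388, -0.2524, 0.2621]
tool_rot: [0.998, -0.07, -0.0, 0.0]
wrist_force: [-0.1, -0.2, -0.7]
finger_gap: 0.65
t 2.2 pos [ 0.4388 -0.2524  0.2621] yaw_y -98.0 gap 0.65 F [-0.1  -0.24 -0.67] q [-0.76 -0.05  1.74 -0.    1.45  0.95]
t 2.3 pos [ 0.4384 -0.253   0.2621] yaw_y -98.1 gap 0.648 F [-0.94 -0.77  1.29] q [-0.76 -0.05  1.74 -0.    1.45  0.95]
shift [ 0.0004 -0.0011  0.0641] turn -0.1
```

View pics/scene1.png

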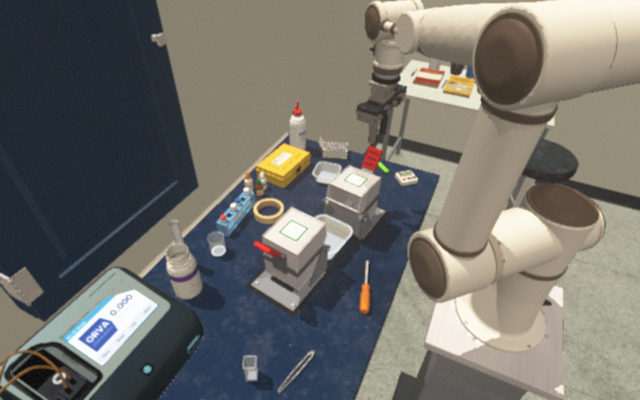

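View pics/top1.png

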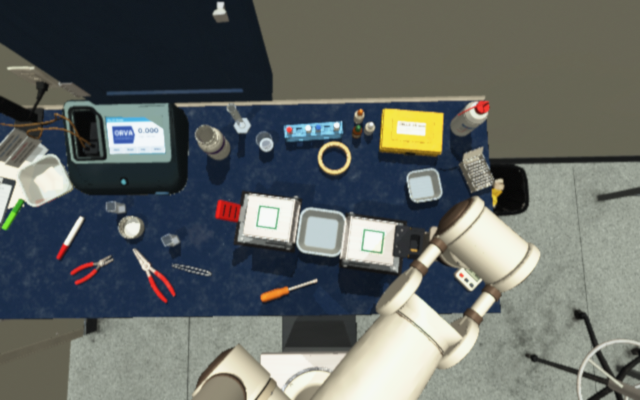

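The gripper (scene 378,110) stands above the right handle (371,158), and both cans are upright. I'll lower the open fingers around it.

```bash
python3 -m handwheel '[[[0,0,0.015,0,0.35],[0,0,0.03,0,0.35],[0,0,0.045,0,0.35],[0,0,0.055,0,0.35],[0,0,0.064,0,0.35],[0,0,0.064,0,0.35]]]'; python3 - <<'E'
from h import *
st()
p=r.read_camera("scene");cv2.imwrite("pics/s2.png",cv2.resize(p["frame"][60:220,300:460],(560,560))[:,:,::-1])
F=[]
for i in range(6):
    r.read_camera("top"); F.append(r.observe()["wrist_force"])
print(np.mean(F,0).round(2),np.std(F,0).round(2))
E
```

```text
time_s: 2.9
position: [0.4382, -0.2518, 0.1965]
tool_rot: [0.998, -0.07, -0.001, -0.001]
wrist_force: [-0.4, -0.1, 0.7]
finger_gap: 0.647
t 2.9 pos [ 0.4382 -0.2518  0.1965] yaw_y -98.1 gap 0.647 F [-0.4  -0.13  0.71] q [-0.76  0.    1.82 -0.    1.32  0.95]
[-0.14 -0.25  0.3 ] [0.64 0.31 0.44]
```

View pics/s2.png

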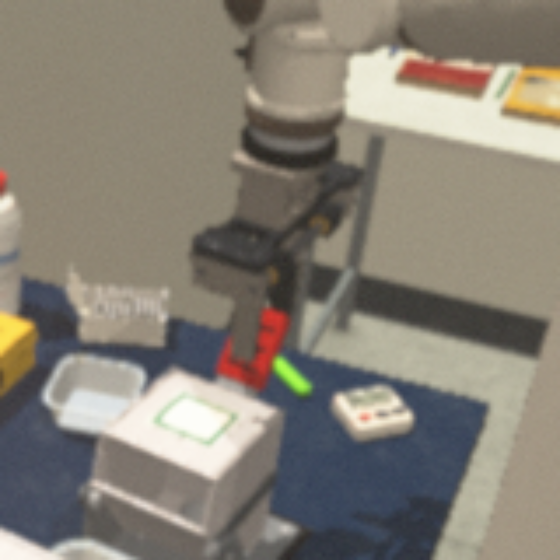

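```bash
cat > tab.py <<'E'
import numpy as np
def slab(th):
    c=np.array([-.15,.10]); hd=np.array([-.613,.79]); n=np.array([.79,.613])
    R=np.array([[np.cos(th),np.sin(th)],[-np.sin(th),np.cos(th)]])
    return R@c,[R@(c+i*.034*hd+j*.0065*n) for i,j in((-1,-1),(1,-1),(1,1),(-1,1))]
def ext(th,ztip):
    _,P=slab(th); xs=[]
    for k in range(4):
        a,b=P[k],P[(k+1)%4]
        for s in np.linspace(0,1,200):
            q=a+s*(b-a)
            if q[1]>=ztip: xs.append(q[0])
    return min(xs),max(xs)
def tcp(th,gap,dz=-.003):
    c,_=slab(th); zt=c[1]+dz; lo,hi=ext(th,zt)
    return lo+gap/2,hi-gap/2,zt+.011+.09   # tcp offset from axis if back finger contacts / front contacts, tcp z
if __name__=="__main__":
    for th in np.arange(0,1.41,.1):
        b,f,z=tcp(th,.052); lo,hi=ext(th,z-.101)
        print(round(th,2),"back %.4f front %.4f z %.4f width %.4f"%(b,f,z,hi-lo))
E
python3 tab.py
```

```text
0.0 back -0.1500 front -0.1655 z 0.1980 width 0.0365
0.1 back -0.1368 front -0.1559 z 0.2125 width 0.0330
0.2 back -0.1221 front -0.1445 z 0.2258 width 0.0295
0.3 back -0.1058 front -0.1317 z 0.2379 width 0.0261
0.4 back -0.0882 front -0.1178 z 0.2485 width 0.0225
0.5 back -0.0695 front -0.1027 z 0.2577 width 0.0189
0.6 back -0.0499 front -0.0867 z 0.2652 width 0.0152
0.7 back -0.0309 front -0.0684 z 0.2711 width 0.0145
0.8 back -0.0138 front -0.0476 z 0.2753 width 0.0182
0.9 back 0.0037 front -0.0265 z 0.2777 width 0.0218
1.0 back 0.0212 front -0.0054 z 0.2783 width 0.0254
1.1 back 0.0385 front 0.0154 z 0.2770 width 0.0289
1.2 back 0.0555 front 0.0359 z 0.2740 width 0.0324
1.3 back 0.0720 front 0.0557 z 0.2693 width 0.0357
1.4 back 0.0877 front 0.0748 z 0.2628 width 0.0391
```

```bash
python3 -m handwheel '[[[0,-0.006,0,0,0.435],[0,-0.012,-0.003,0,0.435],[0,-0.018,-0.008,0,0.435],[0,-0.025,-0.015,0,0.435],[0,-0.033,-0.022,0,0.435],[0,-0.04,-0.028,0,0.435],[0,-0.048,-0.034,0,0.435],[0,-0.056,-0.04,0,0.435],[0,-0.065,-0.046,0,0.435],[0,-0.065,-0.046,0,0.435],[0,-0.065,-0.046,0,0.435]]]'; python3 - <<'E'
from h import *
st()
F=[];M=[]
p=r.read_camera("scene");cv2.imwrite("pics/s3.png",cv2.resize(p["frame"][60:220,300:460],(560,560))[:,:,::-1])
for i in range(8):
    r.read_camera("top"); F.append(r.observe()["wrist_force"])
print(np.mean(F,0).round(2),np.std(F,0).round(2))
E
```

```text
time_s: 4.35
position: [0.449, -0.1889, 0.2457]
tool_rot: [0.998, -0.07, 0.001, 0.002]
wrist_force: [0.1, -5.8, 4.1]
finger_gap: 0.563
t 4.35 pos [ 0.449  -0.1889  0.2457] yaw_y -98.0 gap 0.563 F [ 0.13 -5.79  4.13] q [-0.65 -0.09  1.81 -0.    1.42  1.07]
[ 0.37 -4.72  3.84] [0.56 0.28 0.62]
```

View pics/s3.png

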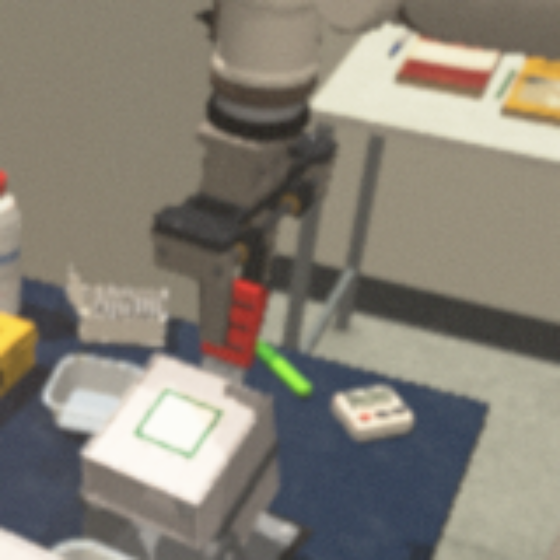

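The can is tilted about 0.35, but friction muddles the reading: Fy -4.5 and Fz +3.5 together give a torque of only about 0.36 Nm. I'll repeat with the friction reversed by raising the tool.

```bash
python3 -m handwheel '[[[0,0,-0.003,0,0.435],[0,0,-0.006,0,0.435],[0,0,-0.009,0,0.435],[0,0,-0.009,0,0.435],[0,0,-0.009,0,0.435]]]'; python3 - <<'E'
from h import *
st()
F=[];M=[]
p=r.read_camera("scene");cv2.imwrite("pics/s4.png",cv2.resize(p["frame"][60:220,300:460],(560,560))[:,:,::-1])
for i in range(8):
    r.read_camera("top"); F.append(r.observe()["wrist_force"])
F=np.mean(F,0)-[-.14,-.25,.3]
print(F.round(2))
d=np.array([.139,.99,0]); fx=-F@d; fz=-F[2]
for x,z in((-.123,.176),(-.115,.182)): print("torque",(z*fx-x*fz).round(3))
E
```

```text
time_s: 5.3
position: [0.4479, -0.1877, 0.2529]
tool_rot: [0.998, -0.07, -0.0, -0.0]
wrist_force: [-0.9, -1.4, -0.8]
finger_gap: 0.567
t 5.3 pos [ 0.4479 -0.1877  0.2529] yaw_y -98.0 gap 0.567 F [-0.89 -1.42 -0.76] q [-0.65 -0.1   1.8  -0.    1.43  1.07]
[-1.16 -1.42 -0.75]
torque 0.367
torque 0.371
```

View pics/s4.png

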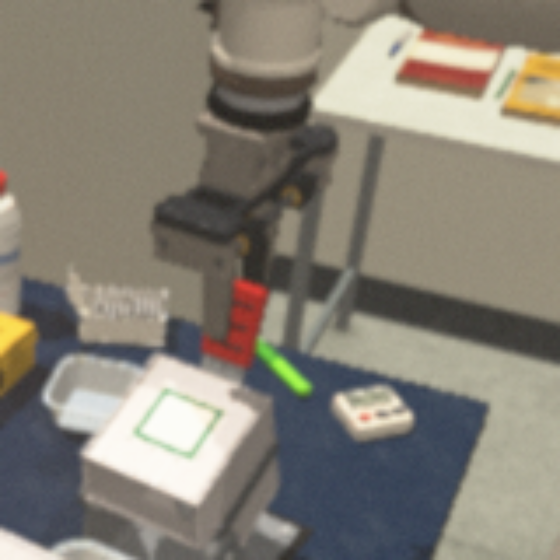

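Both readings give about 0.36 Nm (expected 0.31 light, 0.75 full), so the right can is the light one. I'll set it back on its stop, then check the left.

```bash
python3 -m handwheel '[[[0,0.008,0.006,0,0.435],[0,0.016,0.013,0,0.435],[0,0.024,0.02,0,0.435],[0,0.032,0.027,0,0.435],[0,0.04,0.034,0,0.42],[0,0.046,0.041,0,0.41],[0,0.052,0.048,0,0.4],[0,0.058,0.052,0,0.38],[0,0.062,0.054,0,0.36],[0,0.065,0.055,0,0.35],[0,0.065,0.055,0,0.35]]]'; python3 -m handwheel '[[[0,0,-0.01,0,0.35],[0,0,-0.025,0,0.35],[0,0,-0.045,0,0.35],[0,0,-0.075,0,0.35],[0,0,-0.11,0,0.35],[0,0,-0.14,0,0.35],[0,0,-0.14,0,0.35]]]'; python3 - <<'E'
from h import *
p=r.read_camera("scene");cv2.imwrite("pics/s5.png",p["frame"][:,:,::-1])
# left: d=(cos-98), grip (.535,.213); tcp offset .012 back of grip
d=np.array([np.cos(np.radians(-98)),np.sin(np.radians(-98))]); g=np.array([.535,.213])
P=g-.012*d;print(P)
goto([*P,.33],-98)
goto([*P,.262],-98)
E
```

```text
time_s: 6.85
position: [0.4392, -0.2524, 0.1983]
tool_rot: [0.998, -0.07, 0.0, 0.0]
wrist_force: [-0.0, 0.4, -0.7]
finger_gap: 0.649
time_s: 7.55
position: [0.4408, -0.2533, 0.3445]
tool_rot: [0.998, -0.07, 0.004, 0.003]
wrist_force: [-0.2, -0.2, 0.3]
finger_gap: 0.648
[0.53667008 0.22488322]
t 7.6 pos [ 0.4401 -0.2527  0.3416] yaw_y -98.0 gap 0.652 F [-0.8   0.49 -0.26] q [-0.76 -0.08  1.61  0.    1.6   0.95]
shift [ 0.029  -0.4864  0.01  ] turn -0.0
t 7.6 pos [ 0.4401 -0.2527  0.3416] yaw_y -98.0 gap 0.652 F [-0.8   0.49 -0.26] q [-0.76 -0.08  1.61  0.    1.6   0.95]
shift [ 0.0286 -0.4866  0.078 ] turn -0.0
```

View pics/s5.png

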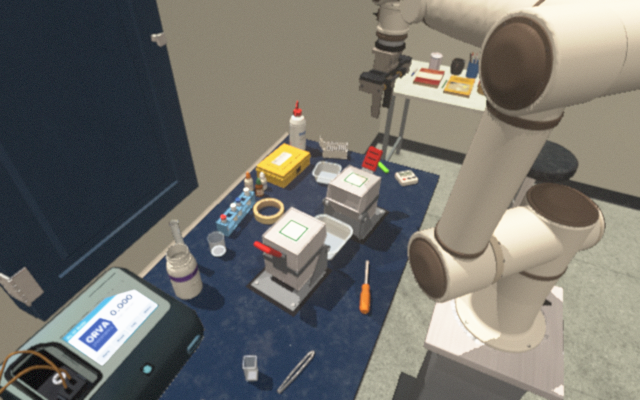

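The right can is upright again (355,195), handle as before. Now over to the left one.

```bash
python3 -m handwheel '[[[0.002,-0.04,0,0,0.35],[0.004,-0.085,0,0,0.35],[0.007,-0.13,0,0,0.35],[0.01,-0.175,0,0,0.35],[0.013,-0.22,0,0,0.35],[0.016,-0.265,0,0,0.35],[0.018,-0.31,0,0,0.35],[0.021,-0.355,0,0,0.35],[0.024,-0.4,0,0,0.35],[0.027,-0.445,0,0,0.35],[0.029,-0.487,0,0,0.35],[0.029,-0.487,0,0,0.35]]]'; python3 -m handwheel '[[[0,0,0.03,0,0.35],[0,0,0.055,0,0.35],[0,0,0.078,0,0.35],[0,0,0.078,0,0.35],[0,0,0.078,0,0.35]]]'; python3 - <<'E'
from h import *
p=r.read_camera("scene");cv2.imwrite("pics/s6.png",cv2.resize(p["frame"][160:320,200:360],(560,560))[:,:,::-1])
p=r.read_camera("top");cv2.imwrite("pics/t6.png",cv2.resize(p["frame"][150:290,180:340],(640,560))[:,:,::-1])
goto([.5367,.2249,.198],-98)
E
```

```text
time_s: 8.8
position: [0.5349, 0.2304, 0.336]
tool_rot: [0.998, -0.067, -0.002, -0.0]
wrist_force: [0.0, -0.9, 0.1]
finger_gap: 0.65
time_s: 9.3
position: [0.5355, 0.2255, 0.2599]
tool_rot: [0.998, -0.07, -0.001, 0.0]
wrist_force: [-1.0, 0.3, 0.5]
finger_gap: 0.651
t 9.4 pos [0.5366 0.2259 0.2617] yaw_y -98.1 gap 0.648 F [-0.7  -0.66  0.08] q [ 0.19  0.15  1.53 -0.    1.45  1.9 ]
shift [0.     0.001  0.0637] turn -0.1
```

View pics/s6.png

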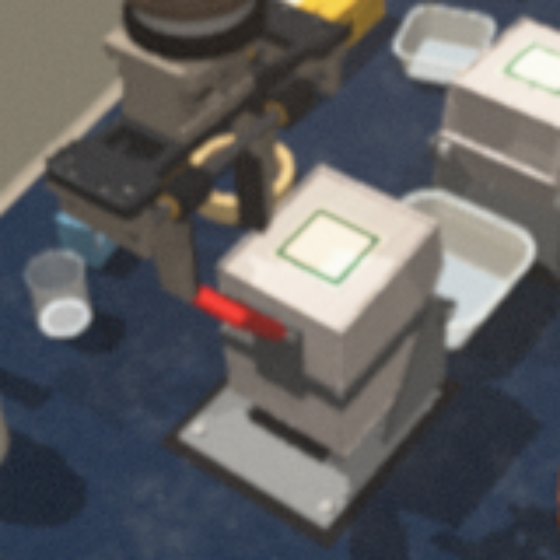

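View pics/t6.png

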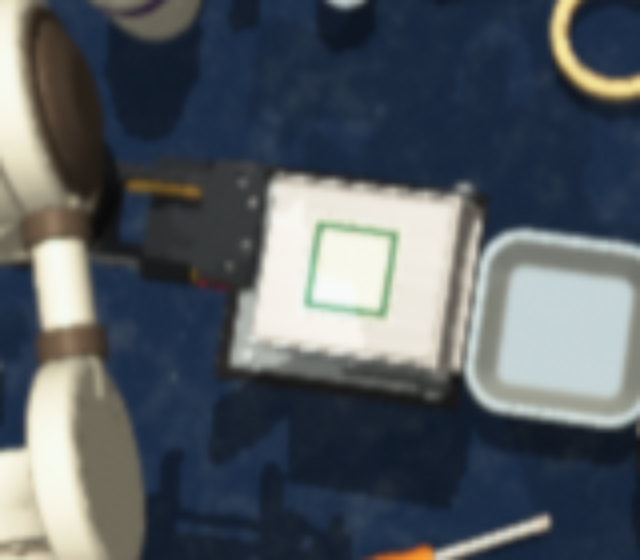

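```bash
python3 - <<'E'
from h import *
o,T=st(); p=r.read_camera("scene"); im=cv2.resize(p["frame"][160:320,200:360],(640,640)).copy()
d=T[:,1];l=T[:,0]
def put(X,c):
    u=(proj(p,X)-[200,160])*4; cv2.circle(im,tuple(int(v) for v in u),3,c,-1)
for s in(-.03,.03):
    for w in(-.01,.01): put(o["position"]+s*d+w*l+[0,0,-.011],(255,255,0))
g=np.array([.535,.213,.19])
for i in(-1,1):
    for w in(-.023,.023):put(g+i*.034*(-.613*d+np.array([0,0,.79]))+w*l,(0,255,255))
cv2.imwrite("pics/s7.png",im[:,:,::-1])
E
```

```text
t 9.4 pos [0.5366 0.2259 0.2617] yaw_y -98.1 gap 0.648 F [-0.7  -0.66  0.08] q [ 0.19  0.15  1.53 -0.    1.45  1.9 ]
```

View pics/s7.png

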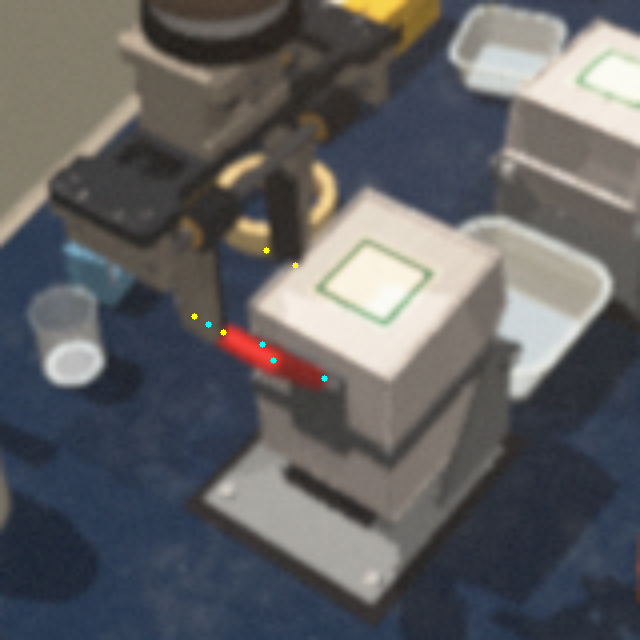

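```bash
python3 -m handwheel '[[[0,0,0.015,0,0.35],[0,0,0.03,0,0.35],[0,0,0.045,0,0.35],[0,0,0.055,0,0.35],[0,0,0.064,0,0.35],[0,0,0.064,0,0.35]]]'; python3 - <<'E'
from h import *
p=r.read_camera("scene");cv2.imwrite("pics/s8.png",cv2.resize(p["frame"][160:320,200:360],(560,560))[:,:,::-1])
F=[]
for i in range(6):
    r.read_camera("top"); F.append(r.observe()["wrist_force"])
print(np.mean(F,0).round(2)); st()
E
```

```text
time_s: 10.05
position: [0.535, 0.2258, 0.1941]
tool_rot: [0.998, -0.07, -0.002, 0.0]
wrist_force: [-0.7, -0.6, -0.8]
finger_gap: 0.652
[ 0.3  -0.04  0.27]
t 10.4 pos [0.5364 0.2261 0.1968] yaw_y -98.0 gap 0.652 F [ 0.37  0.31 -0.72] q [ 0.19  0.2   1.61 -0.    1.33  1.9 ]
```

View pics/s8.png

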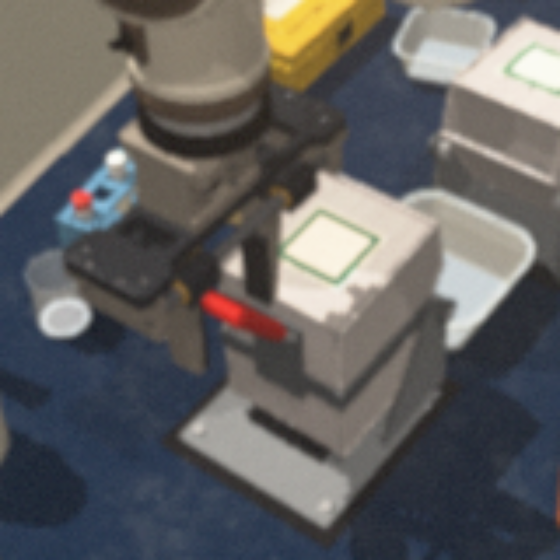

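The left handle lies between the fingers without contact. Same rocking motion, now along +y.

```bash
python3 -m handwheel '[[[0,0.006,0,0,0.435],[0,0.012,-0.003,0,0.435],[0,0.018,-0.008,0,0.435],[0,0.025,-0.015,0,0.435],[0,0.033,-0.022,0,0.435],[0,0.04,-0.028,0,0.435],[0,0.048,-0.034,0,0.435],[0,0.056,-0.042,0,0.435],[0,0.065,-0.052,0,0.435],[0,0.065,-0.055,0,0.435],[0,0.065,-0.055,0,0.435]]]'; python3 - <<'E'
from h import *
F=[]
p=r.read_camera("scene");cv2.imwrite("pics/s9.png",cv2.resize(p["frame"][160:320,200:360],(560,560))[:,:,::-1])
for i in range(8):
    r.read_camera("top"); F.append(r.observe()["wrist_force"])
st()
F=np.mean(F,0)-[.3,-.04,.27]
print(F.round(2))
d=np.array([-.139,-.99,0]); fx=-F@d; fz=-F[2]
for x,z in((-.123,.176),(-.115,.182)): print("torque",(z*fx-x*fz).round(3))
E
```

```text
time_s: 11.5
position: [0.527, 0.163, 0.2527]
tool_rot: [0.998, -0.07, 0.001, -0.002]
wrist_force: [-0.5, 7.8, 3.1]
finger_gap: 0.569
t 11.95 pos [0.5271 0.1635 0.2524] yaw_y -98.0 gap 0.567 F [-0.98  7.74  2.78] q [0.08 0.08 1.63 0.   1.43 1.79]
[-0.84  7.95  2.03]
torque 1.114
torque 1.176
```

View pics/s9.png

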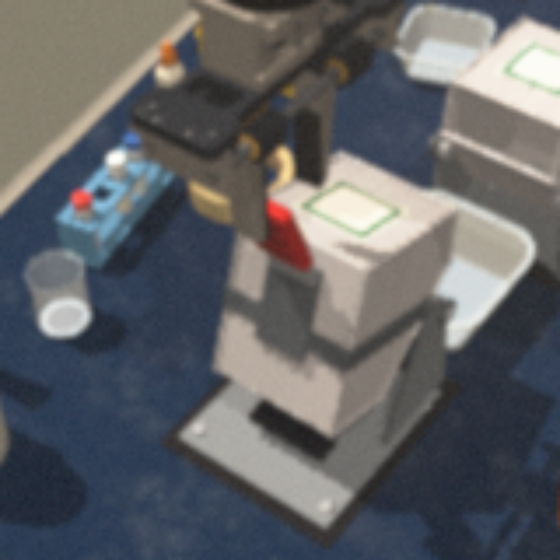

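The left can pulls about three times as hard (1.1 vs 0.37 Nm), so left is the full one. I'll tip it on slowly.

```bash
python3 -m handwheel '[[[0,0.008,0,0,0.435],[0,0.016,0,0,0.435],[0,0.024,-0.002,0,0.435],[0,0.032,-0.006,0,0.435],[0,0.04,-0.01,0,0.435],[0,0.048,-0.013,0,0.435],[0,0.056,-0.016,0,0.435],[0,0.063,-0.018,0,0.435],[0,0.07,-0.02,0,0.435],[0,0.077,-0.022,0,0.435],[0,0.077,-0.022,0,0.435]]]'; python3 - <<'E'
from h import *
p=r.read_camera("scene");cv2.imwrite("pics/s10.png",cv2.resize(p["frame"][130:320,200:390],(560,560))[:,:,::-1])
st()
E
```

```text
time_s: 13.05
position: [0.5169, 0.086, 0.2754]
tool_rot: [0.998, -0.07, 0.002, -0.002]
wrist_force: [0.7, 6.7, 5.8]
finger_gap: 0.573
t 13.1 pos [0.517  0.0863 0.2752] yaw_y -98.1 gap 0.562 F [0.51 7.35 6.68] q [-0.07 -0.01  1.68  0.    1.47  1.64]
```

View pics/s10.png

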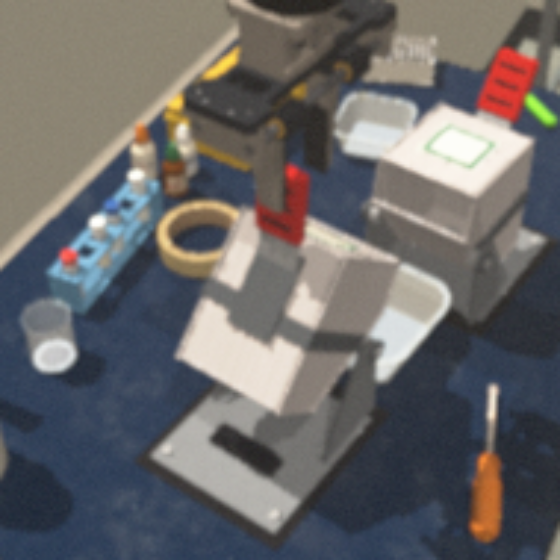

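```bash
python3 -m handwheel '[[[0,0.005,-0.001,0,0.435],[0,0.01,-0.002,0,0.435],[0,0.015,-0.003,0,0.435],[0,0.02,-0.003,0,0.435],[0,0.025,-0.004,0,0.435],[0,0.03,-0.004,0,0.435],[0,0.035,-0.004,0,0.435],[0,0.04,-0.004,0,0.435],[0,0.045,-0.004,0,0.435],[0,0.05,-0.004,0,0.435],[0,0.055,-0.003,0,0.435],[0,0.06,-0.003,0,0.435]]]'; python3 -m handwheel '[[[0,0.004,0.001,0,0.435],[0,0.008,0.001,0,0.435],[0,0.012,0.002,0,0.435],[0,0.016,0.003,0,0.435],[0,0.02,0.004,0,0.435],[0,0.024,0.005,0,0.435],[0,0.028,0.006,0,0.435],[0,0.028,0.006,0,0.435],[0,0.028,0.006,0,0.435],[0,0.028,0.006,0,0.435],[0,0.028,0.006,0,0.435],[0,0.028,0.006,0,0.435]]]';python3 - <<'E'
from h import *
p=r.read_camera("scene");cv2.imwrite("pics/s11.png",cv2.resize(p["frame"][110:320,200:410],(560,560))[:,:,::-1])
p=r.read_camera("top");cv2.imwrite("pics/t11.png",cv2.resize(p["frame"][150:290,200:440],(792,462))[:,:,::-1])
st()
E
```

```text
time_s: 14.3
position: [0.5084, 0.0262, 0.2779]
tool_rot: [0.998, -0.07, 0.002, -0.001]
wrist_force: [-0.1, 3.4, 4.8]
finger_gap: 0.562
time_s: 15.5
position: [0.5038, -0.0016, 0.2701]
tool_rot: [0.998, -0.07, 0.0, 0.0]
wrist_force: [0.1, -0.6, -0.2]
finger_gap: 0.565
t 15.6 pos [ 0.5038 -0.0016  0.2701] yaw_y -98.0 gap 0.562 F [-0.3  -0.15 -0.18] q [-0.24 -0.06  1.73  0.    1.47  1.47]
```

View pics/s11.png

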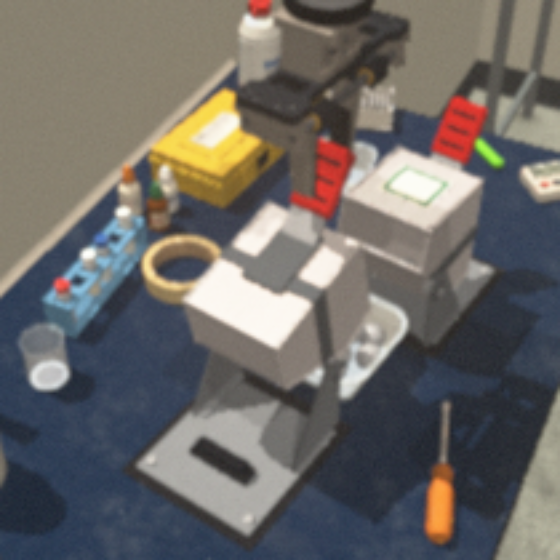

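View pics/t11.png

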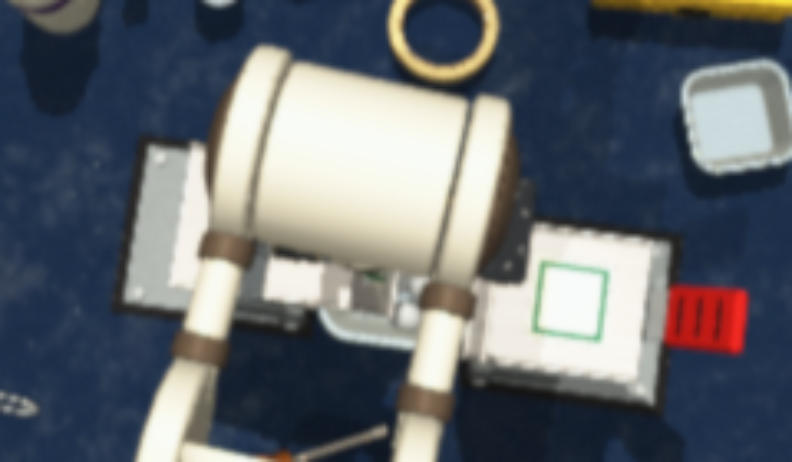

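Balls are visible in the tub and the can stands near 1.3. I'll nudge it on a little and hold for 2 s.

```bash
python3 -m handwheel '[[[0,0.001,0,0,0.435],[0,0.003,0.001,0,0.435],[0,0.003,0.001,0,0.435],[0,0.003,0.001,0,0.435],[0,0.003,0.001,0,0.435],[0,0.003,0.001,0,0.435],[0,0.003,0.001,0,0.435],[0,0.003,0.001,0,0.435],[0,0.003,0.001,0,0.435],[0,0.003,0.001,0,0.435],[0,0.003,0.001,0,0.435],[0,0.003,0.001,0,0.435]]]'; python3 -m handwheel '[[[0,0,0,0,0.435],[0,0,0,0,0.435],[0,0,0,0,0.435],[0,0,0,0,0.435],[0,0,0,0,0.435],[0,0,0,0,0.435],[0,0,0,0,0.435],[0,0,0,0,0.435],[0,0,0,0,0.435],[0,0,0,0,0.435],[0,0,0,0,0.435],[0,0,0,0,0.435]]]';python3 - <<'E'
from h import *
p=r.read_camera("scene");cv2.imwrite("pics/s12.png",cv2.resize(p["frame"][150:290,270:410],(560,560),interpolation=2)[:,:,::-1])
st()
E
```

```text
time_s: 16.8
position: [0.5034, -0.0047, 0.2691]
tool_rot: [0.998, -0.07, 0.0, -0.0]
wrist_force: [0.4, 0.0, -0.9]
finger_gap: 0.562
time_s: 18.0
position: [0.5033, -0.0047, 0.2691]
tool_rot: [0.998, -0.07, -0.0, 0.0]
wrist_force: [-0.4, 0.3, 0.2]
finger_gap: 0.565
t 18.05 pos [ 0.5033 -0.0047  0.2691] yaw_y -98.0 gap 0.567 F [-0.46 -0.36 -0.67] q [-0.25 -0.06  1.74  0.    1.46  1.46]
```

View pics/s12.png

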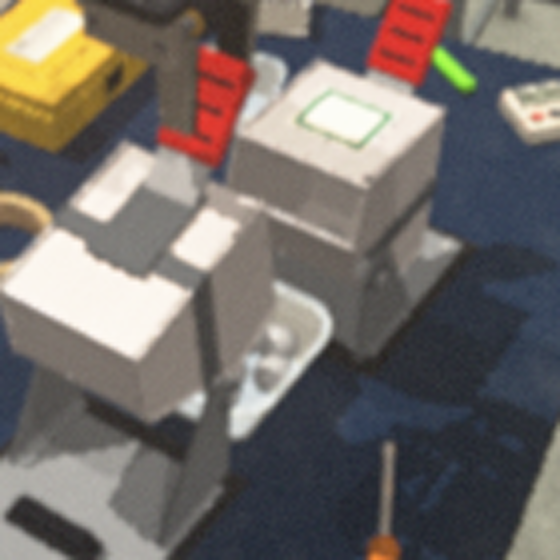

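Two-plus balls are visible; the can hides the rest. Drawing it back now.

```bash
python3 -m handwheel '[[[0,-0.007,-0.002,0,0.435],[0,-0.015,-0.005,0,0.435],[0,-0.023,-0.007,0,0.435],[0,-0.031,-0.008,0,0.435],[0,-0.04,-0.009,0,0.435],[0,-0.049,-0.009,0,0.435],[0,-0.058,-0.009,0,0.435],[0,-0.066,-0.009,0,0.435],[0,-0.075,-0.008,0,0.435],[0,-0.084,-0.006,0,0.435],[0,-0.093,-0.004,0,0.435],[0,-0.101,-0.002,0,0.435]]]';python3 - <<'E'
from h import *
p=r.read_camera("scene");cv2.imwrite("pics/s13.png",cv2.resize(p["frame"][130:320,200:390],(560,560))[:,:,::-1])
p=r.read_camera("top");cv2.imwrite("pics/t13.png",cv2.resize(p["frame"][200:265,290:355],(520,520),interpolation=2)[:,:,::-1])
st()
E
```

```text
time_s: 19.25
position: [0.5175, 0.0961, 0.2707]
tool_rot: [0.998, -0.07, -0.0, -0.0]
wrist_force: [0.4, 0.7, -1.0]
finger_gap: 0.566
t 19.35 pos [0.5175 0.0965 0.2707] yaw_y -98.0 gap 0.564 F [0.93 1.13 0.21] q [-0.05  0.    1.67  0.    1.47  1.66]
```

View pics/s13.png

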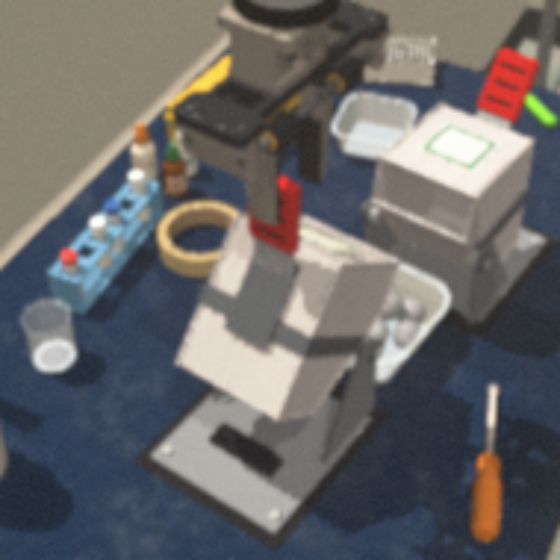

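View pics/t13.png

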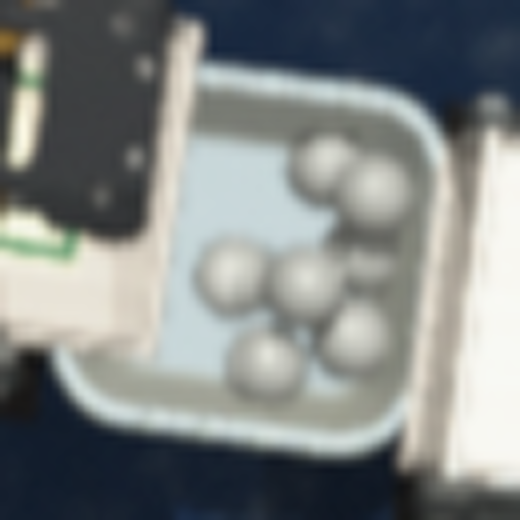

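I count six balls so far, with part of the tub still hidden. Lowering further to recount.

```bash
python3 -m handwheel '[[[0,-0.009,0.003,0,0.435],[0,-0.019,0.006,0,0.435],[0,-0.029,0.01,0,0.435],[0,-0.038,0.013,0,0.435],[0,-0.048,0.018,0,0.435],[0,-0.057,0.022,0,0.435],[0,-0.066,0.027,0,0.435],[0,-0.075,0.033,0,0.435],[0,-0.083,0.039,0,0.435],[0,-0.091,0.045,0,0.435],[0,-0.091,0.045,0,0.435]]]';python3 - <<'E'
from h import *
p=r.read_camera("top");cv2.imwrite("pics/t14.png",cv2.resize(p["frame"][200:265,290:355],(520,520),interpolation=2)[:,:,::-1])
p=r.read_camera("scene");cv2.imwrite("pics/s14.png",cv2.resize(p["frame"][180:300,250:370],(520,520),interpolation=2)[:,:,::-1])
st()
F=[]
for i in range(8):
    r.read_camera("top"); F.append(r.observe()["wrist_force"])
F=np.mean(F,0)-[.3,-.04,.27]; d=np.array([-.139,-.99,0]); fx=-F@d; fz=-F[2]
print(F.round(2),"torque",(.152*fx+.152*fz).round(3))
E
```

```text
time_s: 20.45
position: [0.5301, 0.1866, 0.2252]
tool_rot: [0.998, -0.07, -0.0, -0.0]
wrist_force: [0.5, 2.3, -0.9]
finger_gap: 0.567
t 20.55 pos [0.5301 0.1857 0.2261] yaw_y -98.0 gap 0.567 F [-0.25  2.03  0.06] q [0.12 0.12 1.63 0.   1.38 1.83]
[-1.69  2.63 -0.07] torque 0.371
```

View pics/t14.png

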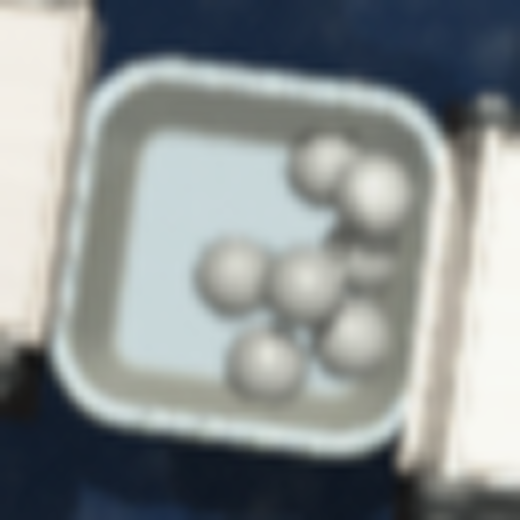

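View pics/s14.png

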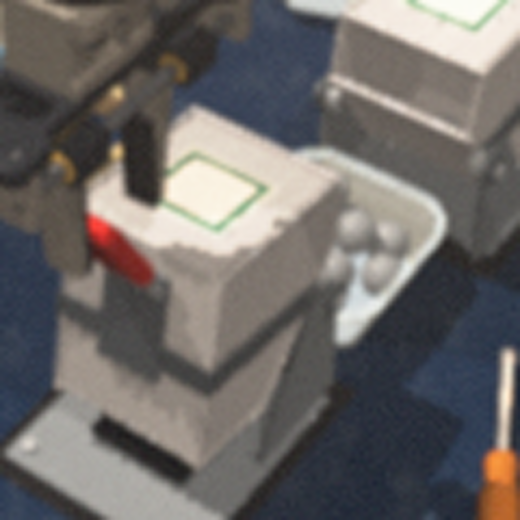

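```bash
python3 - <<'E'
from h import *
t=r.read_camera("top");s=r.read_camera("scene")
a=cv2.resize(t["frame"][205:260,310:350],(560,770)[:2],interpolation=cv2.INTER_LANCZOS4)
a=cv2.resize(t["frame"][208:258,310:350],(480,600),interpolation=cv2.INTER_LANCZOS4)
S=s["frame"]; x0,y0=310,205; b=cv2.resize(S[y0:y0+60,x0:x0+60],(600,600),interpolation=cv2.INTER_LANCZOS4)
B={1:(325,165),2:(375,188),3:(232,272),4:(308,283),5:(355,335),6:(262,362),7:(368,258)}
for k,v in B.items():
    uv=np.array(v)/8+[290,200]-.5
    for z in(.018,.035):
        X=at_z(t,uv,z); u=(proj(s,X)-[x0,y0])*10
        cv2.putText(b,str(k)+("" if z<.02 else "'"),tuple(int(q) for q in u),0,.5,(255,0,0) if z<.02 else (0,0,255),1)
cv2.imwrite("pics/ta.png",cv2.convertScaleAbs(a[:,:,::-1]));cv2.imwrite("pics/sa.png",b[:,:,::-1])
E
```

```text
(no output)
```

View pics/ta.png

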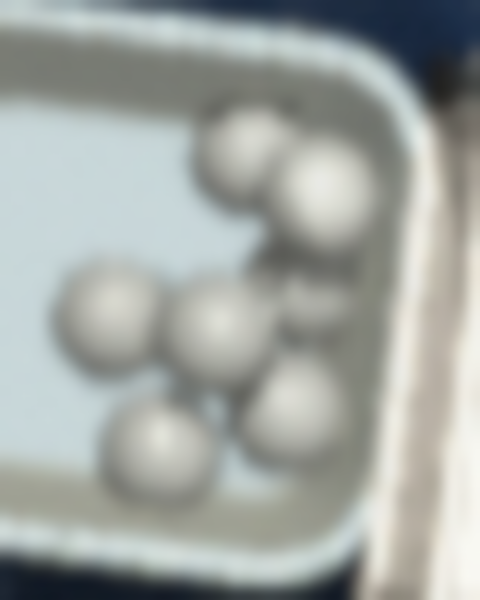

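View pics/sa.png

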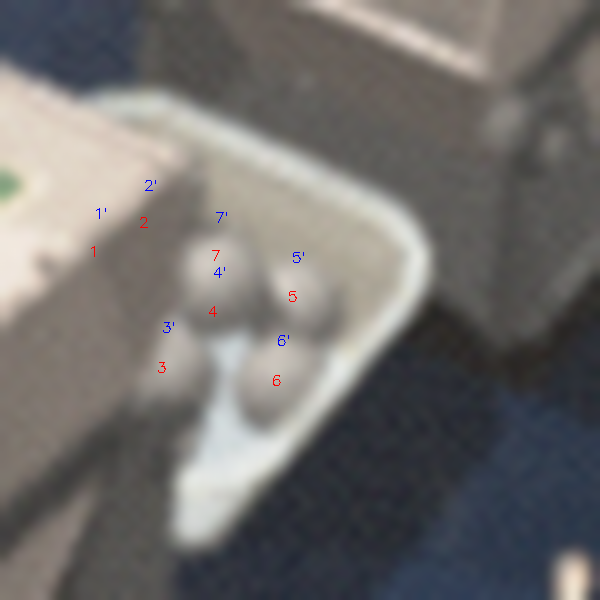

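Balls 2 and 4 overlap others and sit raised, and a seventh shaded ball shows under them at (315,300) in the top crop. Now I'll set the can down fully and lift off.

```bash
python3 -m handwheel '[[[0,-0.006,0.005,0,0.42],[0,-0.012,0.011,0,0.41],[0,-0.018,0.017,0,0.4],[0,-0.024,0.022,0,0.38],[0,-0.03,0.026,0,0.36],[0,-0.036,0.028,0,0.35],[0,-0.041,0.028,0,0.35],[0,-0.041,0.028,0,0.35],[0,-0.041,0.028,0,0.35]]]'; python3 -m handwheel '[[[0,0,-0.01,0,0.35],[0,0,-0.025,0,0.35],[0,0,-0.045,0,0.35],[0,0,-0.075,0,0.35],[0,0,-0.11,0,0.35],[0,0,-0.14,0,0.35],[0,0,-0.14,0,0.35]]]'; python3 - <<'E'
from h import *
st()
s=r.read_camera("scene");cv2.imwrite("pics/s15.png",s["frame"][:,:,::-1])
t=r.read_camera("top");cv2.imwrite("pics/t15.png",t["frame"][:,:,::-1])
cv2.imwrite("pics/s15b.png",cv2.resize(s["frame"][190:270,300:380],(560,560),interpolation=cv2.INTER_LANCZOS4)[:,:,::-1])
print(blobs(s,(0,120,70),(8,255,255),(240,130,400,280)))
print(blobs(t,(0,120,70),(8,255,255),(200,180,440,280)))
E
```

```text
time_s: 21.95
position: [0.5362, 0.2261, 0.1985]
tool_rot: [0.998, -0.07, 0.0, 0.0]
wrist_force: [-0.1, 0.8, 0.7]
finger_gap: 0.651
time_s: 22.65
position: [0.5382, 0.2263, 0.3456]
tool_rot: [0.998, -0.07, 0.006, -0.002]
wrist_force: [-0.2, -0.2, 1.4]
finger_gap: 0.651
t 22.65 pos [0.5382 0.2263 0.3456] yaw_y -98.1 gap 0.651 F [-0.24 -0.17  1.39] q [ 0.19  0.12  1.4  -0.    1.6   1.9 ]
[([362, 146, 21, 25, 333], [371.8, 157.9]), ([253, 241, 29, 16, 187], [266.3, 248.8])]
[([216, 204, 25, 19, 138], [232.2, 215.0]), ([401, 236, 26, 22, 473], [413.7, 246.1])]
```

View pics/s15.png

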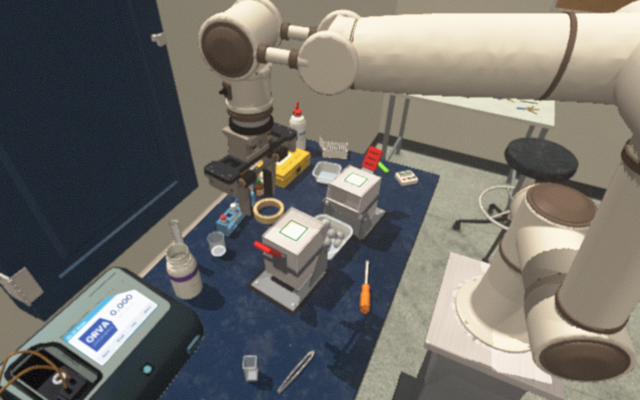

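View pics/s15b.png

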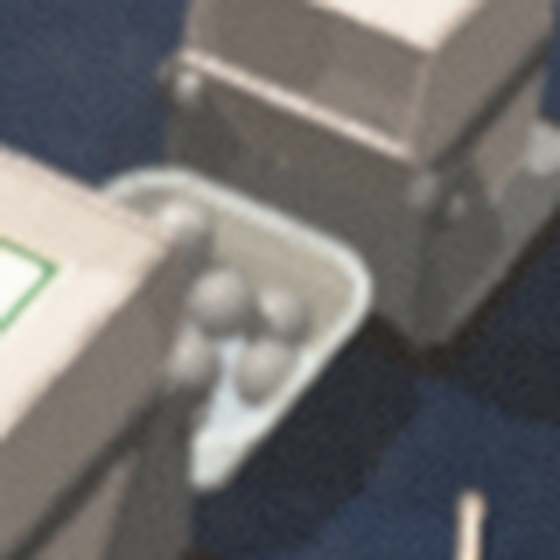

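View pics/t15.png

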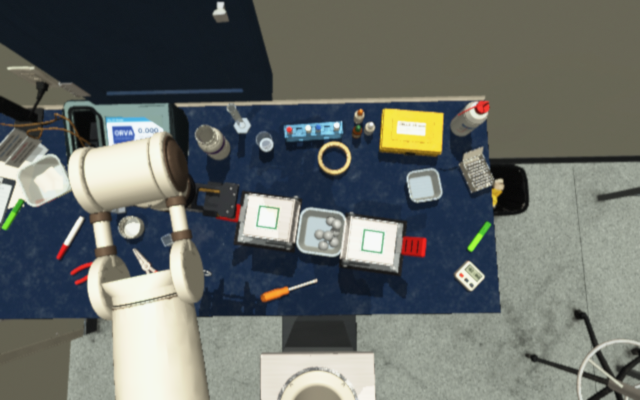

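```bash
python3 - <<'E'
from h import *
t=r.read_camera("top");s=r.read_camera("scene")
T={2:(375,188),4:(308,283),5:(355,335),6:(262,362)};S={2:(185,228),4:(222,303),5:(281,314),6:(264,370)}
for k in T:
    X=tri([t,s],[np.array(T[k])/8+[289.5,199.5],np.array(S[k])/7+[299.5,189.5]]);print(k,X.round(4))
for k in(1,3,7):
    v={1:(325,165),3:(232,272),7:(368,262)}[k]; print(k,at_z(t,np.array(v)/8+[289.5,199.5],.018).round(4))
E
```

```text
2 [ 0.5088 -0.0632  0.0444]
4 [ 0.4782 -0.0386  0.035 ]
5 [ 0.459  -0.0556  0.0218]
6 [ 0.4512 -0.0219  0.0231]
1 [ 0.5212 -0.0459  0.018 ]
3 [ 0.4833 -0.0118  0.018 ]
7 [ 0.4861 -0.0606  0.018 ]
```

Triangulation puts balls 2 and 4 at z≈0.04 and 0.035, each about 30 mm from the seventh ball on the floor beneath them. That makes seven. The handle blobs in the scene image are where they started, and the gripper is clear.

```bash
python3 -c "
from station import r
print(r.close_job(), r.observe()['time_s'])"
```

```text
the job is handed in; nothing more can be done
the job is handed in; nothing more can be done
```

The left can was the full one. I tipped it until its balls were in the tub, brought it back upright, and handed the job in at about 23 s of the 72 s allowed.

- **Finding the heavy can:** I rocked both cans to about 0.35 rad with the handle loosely between the fingers. The right one pulled back with about 0.37 Nm and the left with about 1.1 Nm. I took the right can to hold the single ball and set it back on its stop.
- **Pouring:** I tipped the left can to about 1.3 rad and held it there for over 2 s. Then I drew it back to its stop and lifted the gripper clear.
- **Balls in the tub:** Six are plainly visible. The seventh shows only partly, on the floor under two raised balls, and triangulated positions fit it supporting both.
- **Cans upright:** In the final scene image both handles are within 0.2 px of where they started. In the top view the gripper hides part of the left handle, so only the right one could be checked there.
- **Checks that did not fit well:**
    - The left can's torque when full was above the roughly 0.75 Nm expected.
    - The emptied left can read about 0.37 Nm at 0.2 rad, the same as the can with one ball. Force noise and friction are too large to tell empty from one ball this way, so the count of seven rests on the pictures.

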